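Unclip the pot under the glass shelf and take off its lid

ROBOT

A 6-joint arm with a two-finger parallel gripper is mounted at the origin on the work surface. World frame = base frame: x ahead of the robot, y to its left, z up, the work surface at z = 0. Lengths are in mm, angles in rad, forces in N, time in s.
With the tool pointing down it reaches from about 275 to 750 mm from the base axis. Payload 10.2 kg.
Tool frame: the origin (TCP) lies between the finger pads; the fingertips stand 8 mm ahead of it and the grasp point (between the pads) lies 11 mm behind it; z points along the fingers, x is the direction in which the jaws open and shut, and the axes are right-handed (so a half turn about z gives the same grasp; the last joint's range is limited). The gripper opens to 85 mm and grips with 20 to 120 N. Pads are 22 mm wide; open, the fingers measure 114 mm over their backs; the gripper's body (76 mm by 85 mm) begins 54 mm behind the grasp point. The pads swing forward as they close: fully open they stand 13 mm farther back than shut.
Start: joints at [-1.435, 0.313, 1.498, -0, 1.331, -0.223], TCP at [184.342, -491.578, 239.294] pointing down, gripper open.
Joint ranges: [-2.94, 2.94], [-0.97, 2.17], [0.19, 2.56], [-1.23, 4.37], [0.02, 3.11], [-2.88, 2.88]. Speed limits (rad/s): [2.39, 2.39, 3.01, 3.14, 3.14, 3.14].

INTERFACE

Orientations are given as a unit quaternion [w, x, y, z].
In Python, from rig import sense, eyes, ctrl gives the robot as it stands.
- The arm moves only by the tool move_arm, never from a script. Its argument "rows" is a list that holds one entry, the list of rows, each a list of 5 numbers: the shift along the tool's x, y, z in mm, then the turn about the tool's z in units of 6 degrees (1.0 is 6 degrees), then the gripper command: -1 is shut, 1 is fully open, values between are in proportion. In form: [[[dx, dy, dz, roll, jaw], ...]]. A call has 1 to 12 rows; each row is the pose to reach, as a shift and turn from the pose measured when the call began, along the tool's axes at that moment; what a row does not reach only later rows make up. A row lasts 1/8 s, in which the tool goes at most 62.5 mm and 10.7 degrees, less where a joint would pass 70% of its speed; a pose out of reach is approached as far as the arm can. A call with a gripper value outside its range is refused whole. The fingers move at their own pace and stop on an object; "squeeze" is the grip in N (left out, the last holds). Time passes only in rows, so rows that repeat a pose let the fingers close. It gives the time, the measured TCP pose, the force and the opening at its end, in the units of the state.
- sense(): the state, without advancing time (a new reading comes with each control period).
- eyes.capture(name): name is "side" or "top"; returns a dict with "color" (480x640x3 uint8, blue, green, red), "vertical_fov" (degrees; the focal length in pixels is half the picture's height over the tangent of half this angle, whatever the lens; pixels are square), "cx", "cy" (the principal point, pixels), "k1" (the pictures are not rectified: a ray, as slopes to the right and down, at radius r is drawn at 1 + k1 r^2 times it, then the intrinsics apply), "xyz" and "attitude" of the camera in the world. Camera axes: x right, y down, z forward; pixel columns grow to the right and rows downward; lengths in mm; the calibration is good to about 2 mm. A picture is of the moment at which its call begins. There is no depth.
- ctrl.finish_job(): hands the job in, once; it reports no verdict.
The state is a dict: "time_s": time; "joints": joint angles; "dq": joint speeds; "tau": joint torques, N m; "eef_pos": TCP position; "ee_rot": TCP orientation; "force": force on the tool from outside, world axes, zero at the start; "wrist_torque": the same for the moment, N m; "grip_width": opening from 0.0 (shut) to 1.0 (fully open).
Only numpy, scipy, OpenCV 4.12 (cv2) and the standard library are available. Lean on these libraries where they do the work, as an engineer would, in place of code of your own. Each camera call takes 0.05 s, during which the arm holds its last target. There are 200 camera calls.

TASK

Swing the chrome clip at the front of the pot round to the pot's left (seen from the robot) until it is well clear of the lid, then lift the loose lid by its knob out from under the glass shelf, keeping it roughly level, and set it down gently, knob up and wholly on the round cork mat. Do not drop the lid or knock the glass shelf, and leave everything else where it stands.

Things in the scene. Friction and masses are not known exactly. Their poses are not given: they have to be found in the camera images.
- clip (a joint): chrome hold-down clip on an upright pivot at the pot's front: a flat level bar, 90 x 14 x 6 mm, underside 2 mm over the lid. At 0 its 32 mm nose points at the pot's axis, over the lid's edge, and its 58 mm tail sticks out in front. Grows (rad) as it swings clockwise seen from above, tail going to the pot's left (+y); clear of the lid from 1.1, stop at 1.75. Stiff (0.1 N m), stays put
- clip_paddle (a point): middle of the flat paddle hanging from the clip's tail, 55 mm from the pivot, 77 mm above the table. The paddle is 34 mm along the bar, 10 mm thick across it, and reaches from 58 to 96 mm above the table. x points along the bar to the nose; as the joint grows the paddle moves towards this frame's +y
- clip_pivot (a point): on the clip's pivot axis, 92 mm from the pot's axis, 90 mm above the table
- pot: round aluminium pot, 150 mm outside diameter, 142 mm inside, rim 80 mm above the table, fixed to the table, standing half under the glass shelf; two small side handles reach 100 mm from its axis. Origin: on its axis at table height; x points away from its front (the clip is on its -x side)
- lid: loose aluminium lid, 0.25 kg, 58 mm tall: a disc 156 mm across and 8 mm thick over a plug 132 mm across and 10 mm deep that sits loosely in the pot, and a round black knob on top. Origin: centre of the plug's underside (70 mm above the table when the disc lies on the rim); z is up through the knob
- lid_knob (a point): middle of the lid's black knob, an upright cylinder 34 mm across and 28 mm tall on a neck 20 mm across and 12 mm tall; 44 mm above the lid's origin, 26 mm above the top of the disc
- mat: round cork mat lying fixed on the table to the left or right of the pot, 210 mm across, 5 mm thick. Origin: centre of its underside
- shelf: black steel bracket fixed to the table with a smoked glass panel 200 mm deep (x), 540 wide (y), 6 thick, underside 182 mm above the table. Its front edge runs about 18 mm behind the knob's axis: no room to come straight down on the knob. Two posts 250 mm tall with a cross bar at the back, 245 mm either side. Origin: on the table under the panel's middle; x to the back
- shelf_lip (a point): middle of the lower front edge of the glass panel, 182 mm above the table, 100 mm in front of the shelf's origin
- aidbox: closed white first-aid box with a flap, 112 x 162 mm, 60 mm tall, fixed, on the side of the pot where the mat is not; origin under its centre
- headlamp: loose charcoal headlamp, 45 x 70 x 40 mm body with a stiff band loop behind it, on top of the glass panel beside the carabiners; origin under its body
- jar: loose round steel food jar, 76 mm across, 60 mm tall, standing on the table in front of the pot, to its right; origin under its centre
- flask: loose steel flask, 70 mm across, 190 mm tall; origin under its centre
- carabiner0: loose carabiner, about 105 x 65 x 10 mm, lying in the row of five on top of the glass panel; origin at its middle, on its underside
- carabiner1: loose carabiner, about 105 x 65 x 10 mm, lying in the row of five on top of the glass panel; origin at its middle, on its underside
- carabiner2: loose carabiner, about 105 x 65 x 10 mm, lying in the row of five on top of the glass panel; origin at its middle, on its underside
- carabiner3: loose carabiner, about 105 x 65 x 10 mm, lying in the row of five on top of the glass panel; origin at its middle, on its underside
- carabiner4: loose carabiner, about 105 x 65 x 10 mm, lying in the row of five on top of the glass panel; origin at its middle, on its underside
Not all that is in view belongs to the job. What is meant by the mat is not red, and is the larger of those in its own colour.

How it is judged:
By the outcome, as a careful person would: the job done as asked, in the order asked, and still so for the second after the job is handed in, with the robot touching nothing.
It also fails if it takes over 54 s, if anything falls off the work surface, if the arm or the gripper's body presses on something with over 40 N, if the wrist force passes 120 N, or if a joint passes its speed limit or range.

## Working session

There is one attempt and no reset: what is moved stays moved. The work goes in short steps, Python scripts to look and compute and a tool call to move; the robot and the scene stay as the last step left them, time stands still between calls to the robot, and variables do not carry over. Pictures are saved under pics/ and viewed, about 8 in all and at most 12, crops included, and the job is handed in when it is done.

Besides the shell and the picture viewer there is one more tool, called after "Request:" by a JSON object that holds its "api" and its "payload". move_arm: Moves the arm, as the interface text tells. Its arguments: {"type":"object","properties":{"rows":{"type":"array","items":{"type":"array","items":{"type":"array","items":{"type":"number"}}}},"squeeze":{"type":"number"}},"required":["rows"]}

```bash
mkdir -p pics; ls
cat > h.py <<'E'
import numpy as np,cv2
from scipy.spatial.transform import Rotation as R
from rig import sense,eyes,ctrl
def rot(q): return R.from_quat([q[1],q[2],q[3],q[0]]).as_matrix()
def K(c):
    f=240/np.tan(np.radians(c["vertical_fov"])/2); return np.array([[f,0,c["cx"]],[0,f,c["cy"]],[0,0,1.]])
def att(c):
    a=np.array(c["attitude"],float); return a if a.shape==(3,3) else rot(a)
def ray(c,uv):
    p=cv2.undistortPoints(np.array([[uv]],float),K(c),np.array([c["k1"],0,0,0,0.]))[0,0]
    return np.array(c["xyz"],float),att(c)@np.array([p[0],p[1],1])
def onz(c,uv,z):
    o,d=ray(c,uv); return o+d*(z-o[2])/d[2]
def proj(c,P):
    A=att(c); P=np.atleast_2d(np.array(P,float)); rv=cv2.Rodrigues(A.T)[0]
    return cv2.projectPoints(P,rv,-A.T@np.array(c["xyz"],float),K(c),np.array([c["k1"],0,0,0,0.]))[0][:,0]
def tri(c1,u1,c2,u2):
    o1,d1=ray(c1,u1);o2,d2=ray(c2,u2)
    s=np.linalg.lstsq(np.stack([d1,-d2],1),o2-o1,rcond=None)[0]
    a,b=o1+s[0]*d1,o2+s[1]*d2; return (a+b)/2,np.linalg.norm(a-b)
E
python3 - <<'E'
from h import *
import pickle
cs={}
for n in("side","top"):
    c=eyes.capture(n);cv2.imwrite(f"pics/{n}0.png",c["color"]);cs[n]=c;print({k:v for k,v in c.items() if k!="color"})
pickle.dump(cs,open("c0.pkl","wb"));print(sense())
E
```

```text
pics
{'vertical_fov': 45.34760014797099, 'cx': 307.66834698764853, 'cy': 233.0194993354968, 'k1': -0.06676470802968007, 'xyz': array([  96.03443445, 1081.80772419,  734.38314641]), 'attitude': array([ 0.10902463, -0.16678669,  0.84358014, -0.4986666 ])}
{'vertical_fov': 52.85608759800319, 'cx': 320.08616052627923, 'cy': 238.64067058768686, 'k1': -0.09014630905128182, 'xyz': array([ 400.81453122,   76.68779505, 1220.32351052]), 'attitude': array([ 0.04167791, -0.70585169,  0.70588203, -0.0420344 ])}
{'time_s': 0.1, 'joints': array([-1.43539587e+00,  3.13399951e-01,  1.49833392e+00, -3.38286492e-05,
        1.33093060e+00, -2.23367568e-01]), 'dq': array([ 0.00111979, -0.00140628, -0.00436628, -0.0010843 ,  0.00053632,
        0.00047814]), 'tau': array([ 2.35752617e-03, -4.12898755e+01, -2.60142589e+01, -2.23360885e-04,
        3.03026362e-03, -9.31623163e-06]), 'eef_pos': array([ 184.30818684, -491.37584101,  238.79949151]), 'ee_rot': array([-3.84146330e-04,  8.21927039e-01, -5.69592534e-01, -3.74032472e-04]), 'force': array([-0.3618595 , -0.0051067 , -1.13777349]), 'wrist_torque': array([-0.02312345,  0.02359908, -0.00516008]), 'grip_width': 1.0052745828494536}
```

View pics/side0.png

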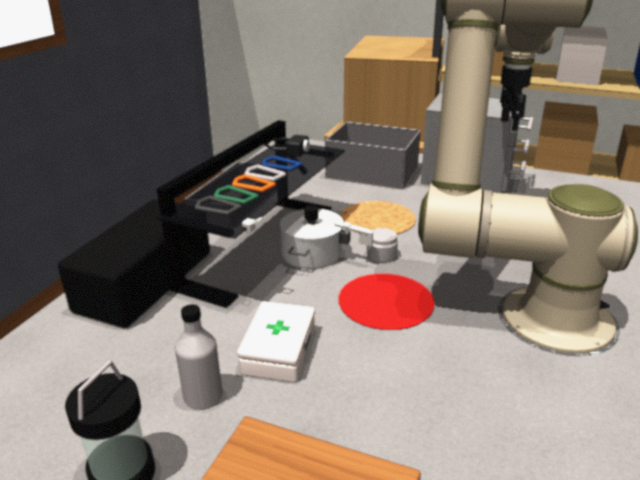

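View pics/top0.png

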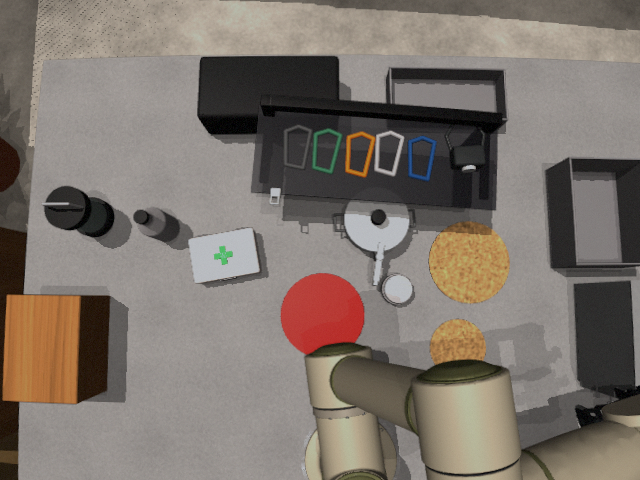

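The top view shows the pot and knob at (378,216), the clip from (380,245) to (376,285), and the jar at (398,289). The shelf's front edge is near row 205. Candidates for the mat are red (322,314), small cork (457,345) and large cork (469,262); the large cork one fits the description. One close crop to check, with measurements.

Run:
```python
from h import *
import pickle
cs=pickle.load(open("c0.pkl","rb"));t=cs["top"];s=cs["side"]
a=cv2.resize(t["color"][170:320,250:530],None,fx=2.8,fy=2.8,interpolation=3)[:,:790]
b=cv2.resize(s["color"][190:280,200:430],None,fx=2,fy=2,interpolation=3)
im=np.zeros((a.shape[0]+b.shape[0],790,3),np.uint8);im[:a.shape[0],:a.shape[1]]=a;im[a.shape[0]:,:b.shape[1]]=b
cv2.imwrite("pics/crop.png",im)
# cork
hsv=cv2.cvtColor(t["color"],cv2.COLOR_BGR2HSV)
m=cv2.inRange(hsv,(10,90,90),(25,255,255))
for c in cv2.findContours(m,0,2)[0]:
    if cv2.contourArea(c)>800 and c[:,0,0].mean()>300:
        h=cv2.convexHull(c);P=np.array([onz(t,p[0].astype(float),5)[:2] for p in h])
        e,r=cv2.minEnclosingCircle(P.astype(np.float32)); print("cork",cv2.boundingRect(c),"mm",e,2*r)
m=cv2.inRange(t["color"],(0,0,0),(40,40,40))[200:235,360:400]
n,l,st,ce=cv2.connectedComponentsWithStats(m);print([(x,y+0) for x,y in zip(st[1:].tolist(),(ce[1:]+[360,200]).tolist())])
ms=cv2.inRange(s["color"],(0,0,0),(50,50,50))[200:235,295:330]
n,l,st,ce=cv2.connectedComponentsWithStats(ms);print([(x,y+0) for x,y in zip(st[1:].tolist(),(ce[1:]+[295,200]).tolist())])
for uv,z in [((378,216),128),((380,246),96),((376,284),96),((397.5,288),60),((283,207),182),((495,209),182)]: print(uv,onz(t,uv,z))
```

```text
cork (430, 319, 56, 46) mm (271.7318115234375, -267.57427978515625) 141.88327026367188
cork (429, 221, 81, 82) mm (486.822021484375, -302.6445007324219) 209.27059936523438
cork (345, 131, 31, 47) mm (767.3546142578125, -29.706884384155273) 124.45220184326172Traceback (most recent call last):
  File "<stdin>", line 16, in <module>
TypeError: can only concatenate list (not "int") to list
```

View pics/crop.png

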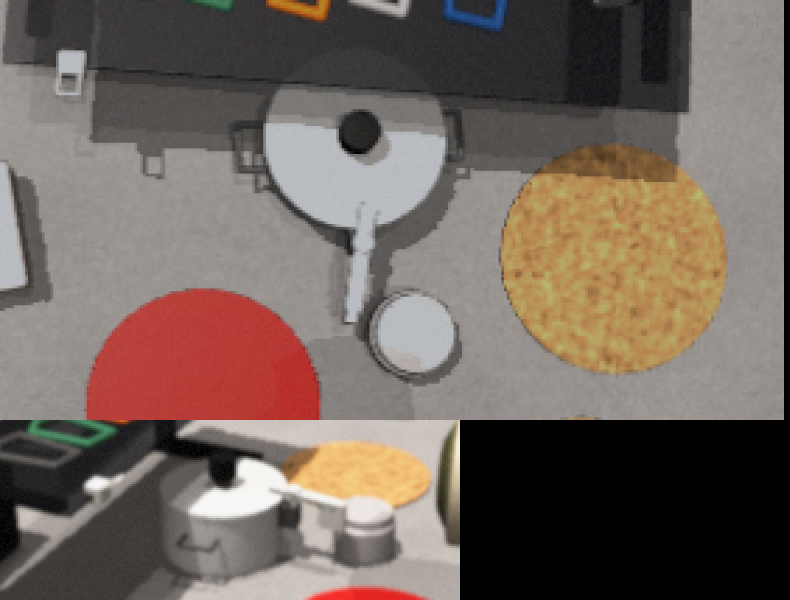

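The crop shows the knob at px (378.6,217), the clip nose at (381,243), its tail end at (375,285) and the jar right of the tail. The glass edge runs from (252,193) to (496,209). The larger cork disc measures 209 mm, so it is the mat.

Run:
```python
from h import *
import pickle
cs=pickle.load(open("c0.pkl","rb"));t=cs["top"];s=cs["side"]
g=lambda x,y:(250+x/2.8,170+y/2.8)
for n,uv,z in [("knobtop",g(360,132),128),("nose",g(367,205),96),("tail",g(350,322),96),("jar",g(413,332),60),("edgeL",g(5,65),182),("edgeR",g(690,110),182)]: print(n,np.round(onz(t,uv,z),1))
# lid disc: bright front part outline
for n,uv in [("lidL",g(265,140)),("lidR",g(445,140)),("lidF",g(355,230))]: print(n,np.round(onz(t,uv,88),1))
print("knob tri", tri(t,g(360,132),s,(200+223/2,190+(452-420)/2)))
print("tailtri", tri(t,g(350,322),s,(200+352/2,190+(508-420)/2)))
st=sense();print("toolaxes",np.round(rot(st["ee_rot"]),3))
```

```text
knobtop [580.5 -58.  128. ]
nose [523.8 -66.9  96. ]
tail [426.2 -51.4  96. ]
jar [ 418.3 -109.6   60. ]
edgeL [624.8 226.1 182. ]
edgeR [ 589.7 -313.5  182. ]
lidL [580.1  17.8  88. ]
lidR [ 580.3 -135.4   88. ]
lidF [503.5 -57.5  88. ]
knob tri (array([580.00513464, -57.35710821, 132.61753639]), np.float64(0.6106790519781219))
tailtri (array([421.7693197 , -53.48213245,  89.65901835]), np.float64(9.456790468210887))
toolaxes [[ 0.351 -0.936 -0.   ]
 [-0.936 -0.351  0.001]
 [-0.001 -0.    -1.   ]]
```

Request:
{"api": "move_arm", "payload": {"rows": [[[-20,-25,0,0.3,-1],[-50,-63,0,0.7,-1],[-80,-100,0,1.1,-1],[-110,-140,0,1.5,-1],[-140,-178,0,1.9,-1],[-170,-216,0,2.3,-1],[-200,-254,0,2.7,-1],[-230,-292,0,3.1,-1],[-260,-330,0,3.5,-1],[-285,-362,0,3.9,-1],[-297,-377,0,4.03,-1],[-297,-377,0,4.03,-1]]], "squeeze": 40}}

```text
time_s: 1.6
eef_pos: [433.1, -80.1, 238.9]
ee_rot: [0.0, -0.685, 0.728, 0.001]
force: [-0.0, -0.0, -0.4]
grip_width: -0.001
```

Request:
{"api": "move_arm", "payload": {"rows": [[[0,0,30,0,-1],[0,0,70,0,-1],[0,0,110,0,-1],[0,0,130,0,-1],[0,0,130,0,-1]]]}}

```text
time_s: 2.22
eef_pos: [432.1, -80.3, 108.0]
ee_rot: [-0.0, -0.685, 0.729, 0.002]
force: [0.1, -0.6, 0.6]
grip_width: -0.002
```

Run:
```python
from h import *
s=eyes.capture("side");t=eyes.capture("top")
a=cv2.resize(s["color"][130:300,250:450],None,fx=3,fy=3,interpolation=3)
cv2.imwrite("pics/a.png",a)
print("tip",proj(s,sense()["eef_pos"]-[0,0,8]), "paddle pred",proj(s,[[438,-53,96],[438,-53,58]]))
```

```text
tip [[372.91163043 223.49658048]] paddle pred [[367.32504157 230.43547972]
 [366.80723569 244.57749474]]
```

View pics/a.png

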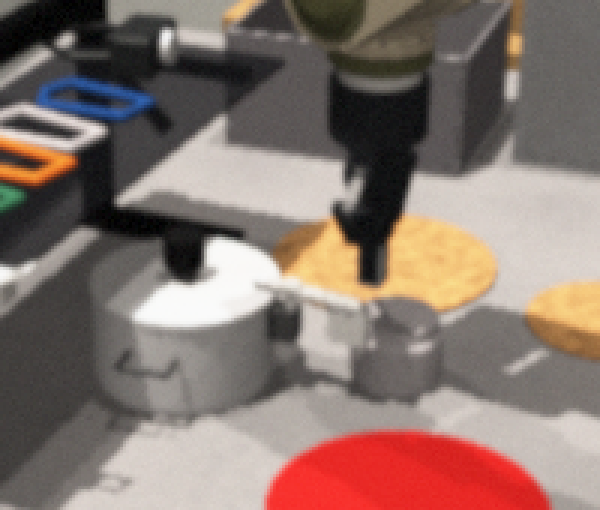

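The side crop shows the paddle at px (365,237), as predicted, with the shut fingertips just behind it and the jar below. I will descend and sweep.

Request:
{"api": "move_arm", "payload": {"rows": [[[0,0,15,0,-1],[0,0,28,0,-1],[0,0,28,0,-1],[-12,0,28,0,-1],[-20,0,28,0,-1],[-27,0,28,0,-1],[-37,-2,28,0,-1],[-47,-5,28,0,-1],[-56,-11,28,0,-1],[-65,-18,28,0,-1],[-70,-26,28,0,-1],[-75,-34,28,0,-1]]]}}

```text
time_s: 3.82
eef_pos: [472.2, -7.4, 81.6]
ee_rot: [0.0, -0.685, 0.728, 0.001]
force: [-2.6, -0.8, 0.8]
grip_width: -0.001
```

Run:
```python
from h import *
s=eyes.capture("side")
a=cv2.resize(s["color"][130:300,250:450],None,fx=3,fy=3,interpolation=3)
cv2.imwrite("pics/b.png",a)
st=sense();print(st["eef_pos"],st["force"])
```

```text
[473.01443657  -7.16207905  81.72898224] [-1.00124011 -0.00995942  0.10351694]
```

View pics/b.png

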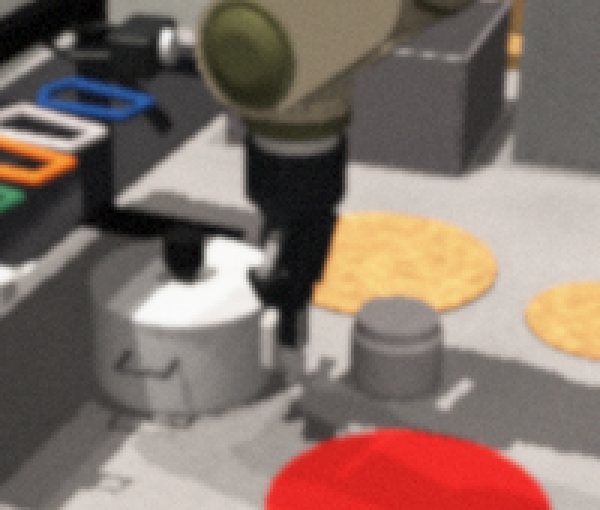

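The clip's paddle is now just behind the fingers at crop (270,335). I will back off and look from the top.

Request:
{"api": "move_arm", "payload": {"rows": [[[0,15,0,0,-1],[0,40,0,0,-1],[0,60,-30,0,-1],[0,80,-70,0,-1],[0,100,-110,0,1],[0,130,-150,0,1],[0,150,-170,0,1],[0,150,-170,0,1],[0,150,-170,0,1]]]}}

```text
time_s: 5.0
eef_pos: [323.6, 1.8, 251.0]
ee_rot: [0.001, -0.685, 0.729, 0.001]
force: [0.0, -0.2, -1.0]
grip_width: 0.998
```

Run:
```python
from h import *
import pickle
t=eyes.capture("top");pickle.dump(t,open("t1.pkl","wb"))
a=cv2.resize(t["color"][170:320,290:530],None,fx=3.3,fy=3.3,interpolation=3)
cv2.imwrite("pics/c.png",a)
st=sense();print(st["eef_pos"],st["force"],st["grip_width"])
# glass edge: dark->brighter gradient columns clear of pot
g=cv2.GaussianBlur(cv2.cvtColor(t["color"],6),(3,3),0).astype(float)
for u in [265,272,300,320,335,345,365,378,390,402,420,440,460,480]:
    r=191+(u-252)*0.066; rr=np.arange(int(r)-7,int(r)+8); p=g[rr,u]; print(u,rr[0],p.astype(int).tolist())
```

```text
[323.55574675   1.84440657 250.79913755] [-0.43933403 -0.79499129  0.27069942] 0.9993326264885001
265 184 [55, 57, 58, 57, 57, 58, 58, 56, 62, 82, 104, 114, 119, 127, 133]
272 185 [56, 62, 93, 145, 176, 182, 182, 182, 182, 182, 167, 126, 100, 108, 121]
300 187 [58, 57, 57, 56, 56, 56, 57, 50, 42, 48, 56, 57, 62, 72, 78]
320 188 [55, 54, 53, 54, 55, 55, 55, 54, 49, 48, 53, 58, 59, 63, 71]
335 189 [52, 52, 54, 53, 53, 54, 54, 53, 49, 46, 50, 56, 57, 62, 71]
345 190 [51, 51, 51, 52, 52, 53, 53, 50, 45, 48, 55, 58, 59, 60, 62]
365 191 [57, 58, 58, 57, 57, 57, 57, 58, 55, 57, 74, 92, 108, 117, 118]
378 192 [55, 56, 56, 55, 56, 57, 57, 55, 53, 59, 76, 93, 108, 117, 119]
390 193 [53, 53, 53, 53, 53, 53, 53, 53, 54, 61, 76, 91, 106, 114, 115]
402 193 [44, 45, 45, 46, 46, 47, 46, 48, 48, 52, 65, 79, 91, 105, 114]
420 195 [41, 40, 40, 41, 42, 42, 44, 44, 41, 40, 48, 56, 59, 63, 72]
440 196 [41, 41, 40, 39, 39, 40, 40, 40, 39, 39, 44, 53, 58, 62, 69]
460 197 [23, 23, 23, 22, 23, 24, 25, 25, 25, 27, 33, 46, 56, 59, 62]
480 199 [33, 40, 43, 44, 44, 44, 44, 44, 42, 47, 66, 84, 90, 90, 90]
```

View pics/c.png

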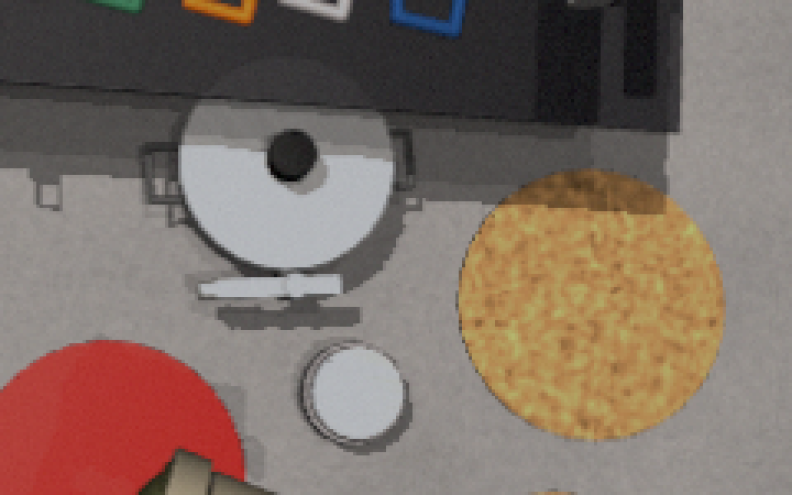

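The clip is now square across, with its bar at crop (200–340,287) and clear of the lid edge at crop row 268. The jar has not moved. The knob is at px (378.5,217), and the glass edge is about 23 mm behind it. I'll keep the gripper's body above the glass and grip the knob's top 8 mm, about 11 mm forward of its axis.

Request:
{"api": "move_arm", "payload": {"rows": [[[10,-40,0,0,1],[20,-90,0,0,1],[32,-140,0,0,1],[42,-180,0,0,1],[44,-199,20,0,1],[44,-199,50,0,1],[44,-199,80,0,1],[44,-199,105,0,1],[44,-199,115,0,1],[44,-199,115,0,1],[44,-199,115,0,1]]]}}

```text
time_s: 6.42
eef_pos: [519.9, -54.2, 136.3]
ee_rot: [0.001, -0.685, 0.728, 0.0]
force: [-0.2, -0.1, 0.8]
grip_width: 0.999
```

Run:
```python
from h import *
s=eyes.capture("side")
a=cv2.resize(s["color"][110:270,250:440],None,fx=4,fy=4,interpolation=3)
cv2.imwrite("pics/d.png",a)
st=sense();p=st["eef_pos"];print(p,st["force"],rot(st["ee_rot"]).round(3).tolist())
M=rot(st["ee_rot"])
f=lambda q:((proj(s,q)-[250,110])*4).round().tolist()
print("body bottom corners (43 half, z+65):",f([p+M@[sx*40,sy*42,-65] for sx in(-1,1) for sy in(-1,1)]))
print("tcp",f(p),"glass edge top",f([[606,0,188],[603,-58,188]]))
```

```text
[519.87837312 -54.19391107 136.37668237] [-0.37821572  0.09206698 -0.06260983] [[-0.061, -0.998, 0.001], [-0.998, 0.061, 0.001], [-0.001, -0.001, -1.0]]
body bottom corners (43 half, z+65): [[243.0, 308.0], [379.0, 334.0], [302.0, 258.0], [434.0, 282.0]]
tcp [[339.0, 396.0]] glass edge top [[164.0, 331.0], [210.0, 293.0]]
```

View pics/d.png

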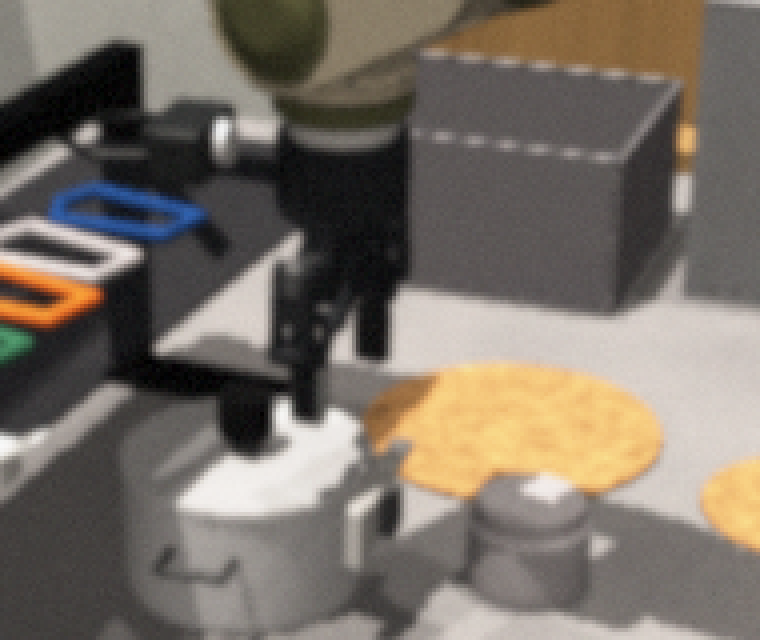

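The fingers straddle the knob's height, with the near tip at crop (307,418) and the knob at (245,420). The body sits above the predicted line, so it is clear of the glass. I will slide in.

Request:
{"api": "move_arm", "payload": {"rows": [[[0,0,6,0,1],[0,-10,10,0,1],[0,-22,10,0,1],[0,-32,10,0,1],[0,-40,10,0,1],[0,-46,10,0,1],[0,-50,10,0,1],[0,-50,10,0,1],[0,-50,10,0,1]]]}}

```text
time_s: 7.6
eef_pos: [569.6, -57.2, 126.4]
ee_rot: [0.001, -0.685, 0.728, 0.0]
force: [-0.1, 0.3, 0.5]
grip_width: 0.998
```

Request:
{"api": "move_arm", "payload": {"rows": [[[0,0,0,0,0.4],[0,0,0,0,0.1],[0,0,0,0,-0.1],[0,0,0,0,-1],[0,0,0,0,-1],[0,0,0,0,-1],[0,0,0,0,-1]]], "squeeze": 45}}

```text
time_s: 8.48
eef_pos: [569.6, -57.3, 126.9]
ee_rot: [0.001, -0.685, 0.728, 0.0]
force: [-1.9, -0.7, 5.0]
grip_width: 0.339
```

Run:
```python
from h import *
s=eyes.capture("side");t=eyes.capture("top")
a=cv2.resize(s["color"][160:260,260:400],None,fx=5,fy=5,interpolation=3)
b=cv2.resize(t["color"][180:280,320:340+100],None,fx=0.01,fy=0.01) if 0 else None
cv2.imwrite("pics/e.png",a)
p=sense()["eef_pos"];f=lambda q:((proj(s,q)-[260,160])*5).round().tolist()
print("tcp",f(p),"knob top ctr pred",f([[580.3,-58,128],[580.3,-58,114]]),"cyl edges",f([[580.3+17,-58,128],[580.3-17,-58,128]]))
```

```text
tcp [[278.0, 244.0]] knob top ctr pred [[258.0, 238.0], [259.0, 264.0]] cyl edges [[226.0, 233.0], [291.0, 244.0]]
```

View pics/e.png

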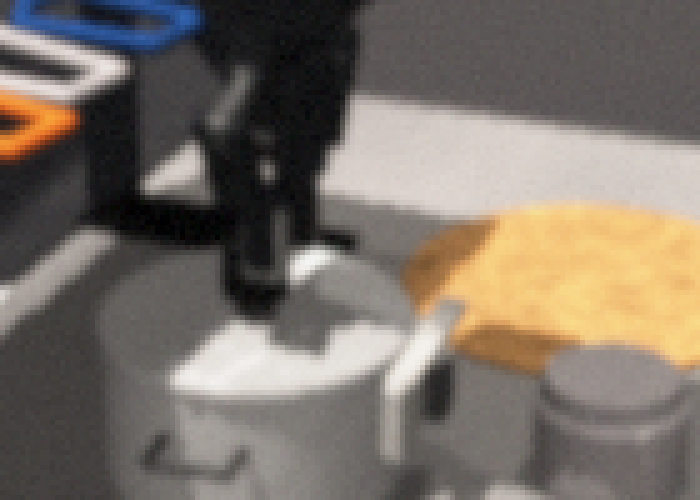

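The knob is still in place at crop x 225–290 and the fingers close on its upper front half. I will do a short test lift.

Request:
{"api": "move_arm", "payload": {"rows": [[[0,0,0,0,-1],[0,0,-1,0,-1],[0,0,-2,0,-1],[0,0,-4,0,-1],[0,0,-6,0,-1],[0,0,-8,0,-1],[0,0,-8,0,-1],[0,0,-8,0,-1]]], "squeeze": 60}}

```text
time_s: 9.57
eef_pos: [569.6, -57.3, 134.8]
ee_rot: [0.001, -0.685, 0.728, 0.0]
force: [-0.5, -1.0, -2.9]
grip_width: 0.329
```

Run:
```python
from h import *
s=eyes.capture("side")
a=cv2.resize(s["color"][160:260,260:400],None,fx=5,fy=5,interpolation=3)
cv2.imwrite("pics/f.png",a)
st=sense();print(st["eef_pos"],st["force"],st["wrist_torque"],st["grip_width"])
```

```text
[569.5885426  -57.28473304 134.82503324] [ 0.05448893 -0.00797398 -1.93059616] [-0.03065439  0.0638931   0.03490281] 0.32679697202474894
```

View pics/f.png

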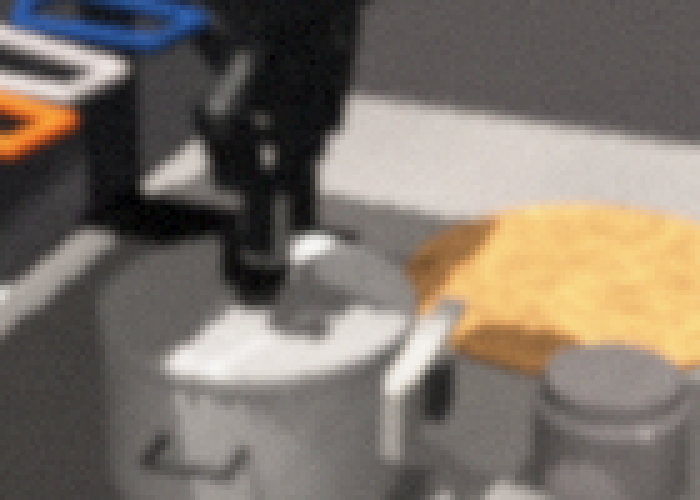

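The lid rose level, with about 2.5 N on the wrist, which matches 0.25 kg. I will lift more so it clears the clip, keep the knob under the glass, then draw it forward.

Request:
{"api": "move_arm", "payload": {"rows": [[[0,0,-5,0,-1],[0,0,-12,0,-1],[0,0,-20,0,-1],[0,0,-27,0,-1],[0,0,-32,0,-1],[0,5,-32,0,-1],[0,15,-32,0,-1],[0,30,-32,0,-1],[0,48,-32,0,-1],[0,65,-32,0,-1],[0,76,-32,0,-1],[0,80,-32,0,-1]]]}}

```text
time_s: 11.12
eef_pos: [489.2, -52.4, 166.9]
ee_rot: [0.001, -0.685, 0.729, 0.0]
force: [0.1, 0.4, -3.2]
grip_width: 0.323
```

Request:
{"api": "move_arm", "payload": {"rows": [[[6,0,0,0,-1],[20,0,0,0,-1],[42,0,0,0,-1],[68,0,0,0,-1],[96,0,0,0,-1],[124,-1,0,0,-1],[152,-1,0,0,-1],[180,-1,0,0,-1],[206,-2,0,0,-1],[228,-2,0,0,-1],[243,-2,0,0,-1],[250,-2,0,0,-1]]]}}

```text
time_s: 12.62
eef_pos: [475.7, -302.8, 166.4]
ee_rot: [0.001, -0.685, 0.729, 0.0]
force: [0.3, 0.2, -2.5]
grip_width: 0.328
```

Request:
{"api": "move_arm", "payload": {"rows": [[[0,0,0,0,-1],[0,0,8,0,-1],[0,0,20,0,-1],[0,0,34,0,-1],[0,0,48,0,-1],[0,0,60,0,-1],[0,0,68,0,-1],[0,0,72,0,-1],[0,0,72,0,-1],[0,0,72,0,-1]]]}}

```text
time_s: 13.88
eef_pos: [475.9, -302.8, 94.8]
ee_rot: [0.001, -0.685, 0.729, -0.0]
force: [0.2, -0.7, -3.4]
grip_width: 0.328
```

Run:
```python
from h import *
s=eyes.capture("side");t=eyes.capture("top")
a=cv2.resize(s["color"][130:270,290:450],None,fx=3,fy=3,interpolation=3)
b=cv2.resize(t["color"][180:320,410:530],None,fx=3,fy=3,interpolation=3)
cv2.imwrite("pics/g.png",np.hstack([a[:420],b[:420,:320]]))
st=sense();print(st["eef_pos"],st["force"],st["wrist_torque"],st["grip_width"])
```

```text
[ 475.85611944 -302.77620388   94.79732118] [ 0.27327758 -0.27003751 -2.74013549] [-0.00272718  0.01780032  0.01732398] 0.32503027616426555
```

View pics/g.png

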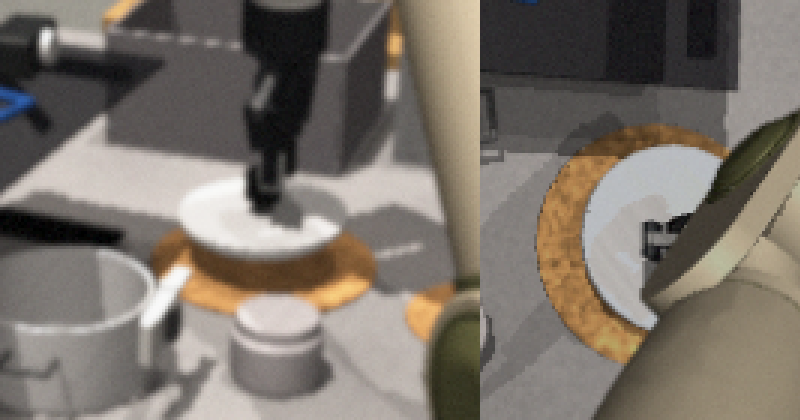

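The lid hangs level over the mat. After correcting for parallax, the left and top margins are both about 24 mm, so it is centred. I will lower it.

Request:
{"api": "move_arm", "payload": {"rows": [[[0,0,8,0,-1],[0,0,18,0,-1],[0,0,25,0,-1],[0,0,28,0,-1],[0,0,29,0,-1],[0,0,30,0,-1],[0,0,31,0,-1],[0,0,31,0,-1]]]}}

```text
time_s: 14.98
eef_pos: [475.9, -302.8, 63.8]
ee_rot: [0.001, -0.685, 0.729, -0.0]
force: [0.8, -0.5, -2.0]
grip_width: 0.324
```

Request:
{"api": "move_arm", "payload": {"rows": [[[0,0,0.5,0,-1],[0,0,1,0,-1],[0,0,1.5,0,-1],[0,0,1.5,0,-1],[0,0,1.5,0,-1]]]}}

```text
time_s: 15.6
eef_pos: [475.9, -302.8, 62.3]
ee_rot: [0.001, -0.685, 0.729, -0.0]
force: [0.9, 0.2, -4.0]
grip_width: 0.327
```

Request:
{"api": "move_arm", "payload": {"rows": [[[0,0,0.5,0,-1],[0,0,1,0,-1],[0,0,1,0,-1],[0,0,1,0,-1]]]}}

```text
time_s: 16.1
eef_pos: [476.0, -302.8, 62.0]
ee_rot: [0.001, -0.685, 0.729, -0.0]
force: [-2.5, 1.8, 4.7]
grip_width: 0.322
```

Contact reads +4.7 N. I will release and rise.

Request:
{"api": "move_arm", "payload": {"rows": [[[0,0,0,0,-0.25],[0,0,0,0,0],[0,0,0,0,0.4],[0,0,0,0,1],[0,0,0,0,1],[0,0,-15,0,1],[0,0,-40,0,1],[0,0,-80,0,1],[0,0,-120,0,1],[0,20,-150,0,1],[0,50,-170,0,1],[0,90,-180,0,1]]]}}

```text
time_s: 17.6
eef_pos: [385.3, -297.4, 244.0]
ee_rot: [0.001, -0.685, 0.728, -0.002]
force: [-1.1, -0.3, 0.4]
grip_width: 1.001
```

Request:
{"api": "move_arm", "payload": {"rows": [[[30,20,0,0,1],[70,40,0,0,1],[110,60,0,0,1],[150,90,0,0,1],[180,110,0,0,1],[180,110,0,0,1]]]}}

```text
time_s: 18.35
eef_pos: [263.1, -471.6, 244.5]
ee_rot: [0.0, -0.684, 0.729, -0.002]
force: [0.7, 1.2, 0.3]
grip_width: 1.001
```

Run:
```python
from h import *
s=eyes.capture("side");t=eyes.capture("top")
a=cv2.resize(s["color"][130:270,170:430],None,fx=3,fy=3,interpolation=3)
b=cv2.resize(t["color"][80:320,230:530],None,fx=2,fy=2,interpolation=3)
im=np.zeros((600,780,3),np.uint8);b=b[180:,:];im[:420]=a[:420];
cv2.imwrite("pics/h.png",t["color"])
im=np.zeros((600,780,3),np.uint8);im[:320]=cv2.resize(a,None,fx=320/420,fy=320/420)[:, :780] if 0 else 0
A=cv2.resize(s["color"][130:270,170:430],(520,280));B=cv2.resize(t["color"][170:320,240:530],(609,315))
im[:280,:520]=A;im[285:600,:609]=B;cv2.imwrite("pics/h.png",im)
st=sense();print(st["eef_pos"],st["force"],st["grip_width"],st["time_s"])
```

```text
[ 264.67050928 -469.95579611  244.50796622] [0.24271759 0.65021815 0.69132555] 0.9992163234695967 18.45
```

View pics/h.png

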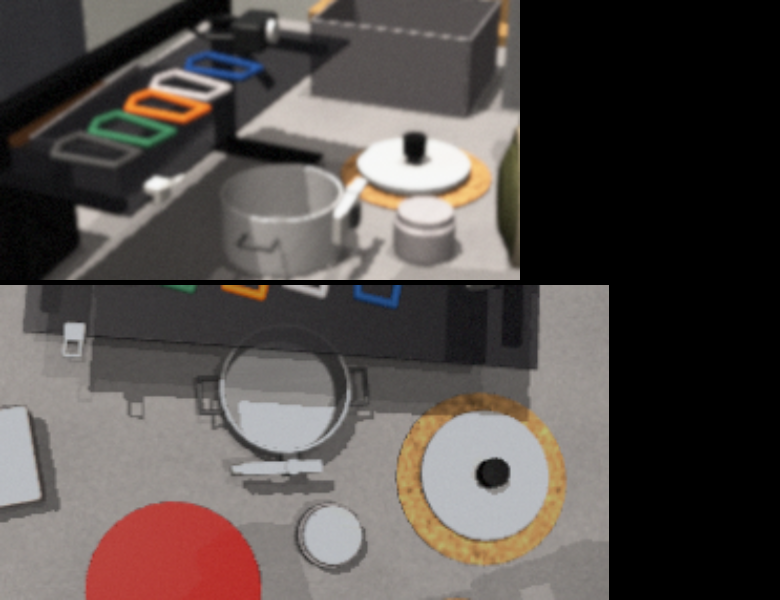

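The lid lies flat with its knob up, wholly on the large cork mat. The clip is swung clear, nothing else has shifted, and the arm is touching nothing. Handing in.

```bash
python3 -c "
from h import *
print(ctrl.finish_job())"
```

```text
the job is handed in; nothing more can be done
None
```

The job is done and handed in at about 18.5 s of the 54 s allowed; no verdict was reported.

- **Clip:** I pushed it with shut fingers to about 1.5 rad, with the tail to the pot's left. In the top view it stands square across the pot's front, clear of the lid.
- **Lifting the lid:** I gripped the top of the knob slightly forward of its axis, so the gripper's body stayed above the glass. The lid came up level and was drawn forward under the glass edge. No wrist force reading during the lift or carry went above about 3.5 N.
- **Setting it down:** It touched the mat at 4.7 N. The final pictures show it flat, knob up and wholly on the larger cork mat, with cork visible all round.
- **Everything else:** The jar, carabiners and headlamp look unmoved, and the arm is clear with no contact force.

Two readings disagreed with what I expected, without effect:

- **Glass edge:** I measured it about 23 mm behind the knob, where the description says about 18 mm.
- **Gripper opening:** It read about 29 mm on the 34 mm knob, either a non-linear scale or a grip ahead of the knob's widest point. The lid did not slip.

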